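# Seat a bowl blank on the drilling jig's centre pin and hold it down

## Robot

A 6-joint arm with a two-finger parallel gripper is mounted at the origin on the work surface. World frame = base frame: x ahead of the robot, y to its left, z up, the work surface at z = 0. Lengths are in m, angles in degrees, forces in N, time in s.
With the tool pointing down it reaches from about 0.35 to 0.775 m from the base axis. Payload 7.3 kg.
Tool frame: the origin (TCP) lies midway between the tips of the shut fingers; the grasp point (between the pads) lies 19 mm behind it; z points along the fingers, y is the line along which they close (so a half turn about z gives the same grasp; the last joint's range is limited). The gripper opens to 92 mm and grips with 3 to 60 N. Pads are 19 mm wide; open, the fingers measure 130 mm over their backs; the gripper's body (75 mm by 190 mm) begins 47 mm behind the grasp point.
Start: joints at [-81.303, 19.595, 87.324, -0, 73.075, -8.365], TCP at [0.154, -0.502, 0.227] pointing down, gripper open.
Joint ranges: [-145.02, 145.02], [-44.19, 115.74], [2.07, 154.8], [-57.11, 237.11], [16.16, 152.29], [-177.93, 177.93]. Speed limits (degrees/s): [147.25, 147.25, 180, 180, 180, 180].

## Interface

Orientations are given as [roll, pitch, yaw] about the fixed x, y, z axes, in that order (R = Rz(yaw) Ry(pitch) Rx(roll)).
In Python, from station import monitor, cams, arm gives the robot as it stands.
- The arm moves only by the tool send_rows, never from a script. Its argument "moves" is a list that holds one entry, the list of rows, each a list of 5 numbers: the closure, from 0 (fully open) to 1 (shut), then the shift along the tool's x, y, z in cm, then the turn about the tool's z in degrees. A call has 1 to 10 rows; each row is the pose to reach, as a shift and turn from the pose commanded when the call began, along the tool's axes at that moment; what a row does not reach only later rows make up. A row lasts 1/12 s, in which the tool goes at most 41.7 mm and 7.16 degrees, less where a joint would pass 70% of its speed; a pose out of reach is approached as far as the arm can. A call with a gripper value outside its range is refused whole. The fingers move at their own pace and stop on an object; "grip_force" is the grip in N (left out, the last holds). Time passes only in rows, so rows that repeat a pose let the fingers close. It gives the time, the measured TCP pose, the force, the opening and the grip force at its end, in the units of the state.
- monitor.get_state(): the state, without advancing time (a new reading comes with each control period).
- cams.snapshot(name): name is "side" or "top" or "wrist"; returns a dict with "pixels" (420x560x3 uint8, red, green, blue), "fx", "fy", "cx", "cy" (pixels), "distortion" ([k1, k2, p1, p2, k3] as OpenCV has them; the pictures are not rectified), "camera_from_world" (4x4, takes a point from world to camera coordinates). Camera axes: x right, y up, looking along -z (the intrinsics and any distortion apply to the point x, -y, -z); pixel columns grow to the right and rows downward; lengths in m; the calibration is good to about 2 mm. A picture is of the moment at which its call begins. There is no depth.
- arm.job_done(): hands the job in; it is judged then, once.
The state is a dict: "time": time; "qpos": joint angles; "dq": joint speeds; "joint_torque": joint torques, N m; "eef_pos": TCP position; "ee_rot": TCP orientation; "ft_force": force on the tool from outside, world axes, zero at the start; "torque": the same for the moment, N m; "opening": finger opening in m; "finger_force": force on a finger pad.
Only numpy, scipy, OpenCV 4.12 (cv2) and the standard library are available. Lean on these libraries where they do the work, as an engineer would, in place of code of your own. Each camera call takes 0.05 s, during which the arm holds its last target. There are 200 camera calls.

## Task

Take the wooden offcut off the drilling jig and leave it lying in the shallow plywood tray. Then set the round bowl blank, spigot up, on the jig so that its blind centre hole drops over the jig's centre pin, press it all the way down until the sprung platen reaches its stop, and keep pressing: finish while holding the blank down there, ready to be drilled from below. Leave the jar, the small bowl and the screwdriver where they are.

Things in the scene. Friction and masses are not known exactly. Their poses are not given: they have to be found in the camera images.
- offcut_center (a point): Centre of the offcut, a loose dark wooden block 100 x 28 x 34 mm (its x, y, z axes), about 70 g. It starts lying flat on the platen at one side of the pin; its nearest long face is 25 to 36 mm from the axis of the pin, which stands 9 mm out of the platen, so an open finger on that side must stay higher than the pin.
- tray_in (a point): Centre of the inner floor (6 mm above the bench) of the shallow fixed plywood tray, 200 mm (its x) x 160 mm (its y) outside, 25 mm high, walls 6 mm.
- blank_center (a point): Centre (half-way up) of the loose pale wood bowl blank, about 0.22 kg, 60 mm tall: a disc 110 mm across, 30 mm thick, with a coaxial round spigot on top 42 mm across, 30 mm tall; z up through the spigot. In the middle of its underside (30 mm below this point) is a blind hole 15 mm across, 21 mm deep, unseen from above. It starts standing on the bench, spigot up.
- platen_top (a point): Point on the pin's axis in the upper face of the drilling jig's sprung aluminium platen (120 x 120 x 12 mm); it sinks with the platen. The face is 60 mm above the bench when up. Below it is a grey block 150 x 150 x 36 mm fixed to the bench. A seated blank has its centre 30 mm above this point; caught on the pin's tip it stands up to 9 mm higher or tilted.
- pin_tip (a point): Tip of the jig's upright steel centre pin, 12 mm in diameter, tapering over its last 4 mm to 7 mm. It is fixed in the block, does not sink with the platen, and its tip is 69 mm above the bench: 9 mm out of the raised platen, 17 mm out of the lowered one.
- platen (a joint): How far the platen has sunk, m: 0 up, 0.008 fully down on its stop. Springs push it up: the blank's own weight does not lower it; with the blank on it an extra push of about 3 to 5 N starts it and about 8 to 10 N brings it to the stop.
- jar_center (a point): Centre of a closed glass jar, 64 mm diameter, 60 mm tall, a bystander at the back of the bench.
- bowl_center (a point): Centre (22 mm up) of a small finished wooden bowl, 100 mm diameter, 45 mm tall, a bystander at the back of the bench.
- screwdriver_grip (a point): Grip of a red-handled screwdriver lying flat, about 190 mm long, a bystander at the back of the bench.
Things that resemble listed ones, but are neither listed nor needed, are in the scene too. Leave any blue or pink look-alike of the part that bears blank_center alone. Of the things that look like the part that bears offcut_center, the larger one is meant.

How it is judged:
By the outcome, as a careful person would: the job done as asked, in the order asked, and still so for the second after the job is handed in, while the arm keeps its last pose, push and grip.
It also fails if it takes over 72 s, if anything falls off the work surface, if the arm or the gripper's body presses on something with over 40 N, if the wrist force passes 120 N, or if a joint passes its speed limit or range.

## Working session

There is one attempt and no reset: what is moved stays moved. The work goes in short steps, Python scripts to look and compute and a tool call to move; the robot and the scene stay as the last step left them, time stands still between calls to the robot, and variables do not carry over. Pictures are saved under pics/ and viewed, at most 10 in all, crops included, and the job is handed in when it is done.

Besides the shell and the picture viewer there is one more tool, called after "Request:" in YAML: its name, and indented under it one key for each argument. send_rows: Moves the arm, as the interface text tells. Its arguments: {"type":"object","properties":{"moves":{"type":"array"},"grip_force":{"type":"number"}},"required":["moves"]}

```bash
mkdir -p pics; ls; cat > h.py <<'E'
import numpy as np, cv2
from station import monitor, cams, arm
def snap(n,f=None):
    s=cams.snapshot(n)
    if f: cv2.imwrite('pics/'+f,cv2.cvtColor(s['pixels'],cv2.COLOR_RGB2BGR))
    return s
def ray(s,uv):
    K=np.array([[s['fx'],0,s['cx']],[0,s['fy'],s['cy']],[0,0,1.]])
    p=cv2.undistortPoints(np.array(uv,float).reshape(-1,1,2),K,np.array(s['distortion'],float)).reshape(-1,2)
    M=np.array(s['camera_from_world']);R,t=M[:3,:3],M[:3,3]
    d=np.c_[p[:,0],-p[:,1],-np.ones(len(p))]@R
    return -R.T@t,d
def onz(s,uv,z):
    o,d=ray(s,uv); return o+d*((z-o[2])/d[:,2])[:,None]
def proj(s,P):
    M=np.array(s['camera_from_world']);P=np.atleast_2d(P)
    c=P@M[:3,:3].T+M[:3,3]
    K=np.array([[s['fx'],0,s['cx']],[0,s['fy'],s['cy']],[0,0,1.]])
    return cv2.projectPoints(c*[1,-1,-1],np.zeros(3),np.zeros(3),K,np.array(s['distortion'],float))[0].reshape(-1,2)
E
python3 - <<'E'
from h import *
a=snap('top','top1.png');b=snap('side','side1.png')
for s in (a,b): print(onz(s,[[280,210]],0).round(3), -np.array(s['camera_from_world'])[:3,:3].T@np.array(s['camera_from_world'])[:3,3])
print(monitor.get_state())
E
```

```text
pics
[[ 0.547 -0.039  0.   ]] [ 0.42864936 -0.01146338  0.97466795]
[[ 0.591 -0.124  0.   ]] [0.34785837 0.56500252 0.64947914]
{'time': 0.1, 'qpos': array([-8.13020146e+01,  1.96314547e+01,  8.73720918e+01, -1.30071440e-03,
        7.30752823e+01, -8.36612315e+00]), 'dq': array([ 0.05718003, -0.0604753 , -0.12845854,  0.03770975, -0.08352806,
       -0.02545587]), 'joint_torque': array([ 2.30572623e-03, -4.32002306e+01, -2.44694424e+01,  7.19698844e-02,
        5.25782711e-02, -5.15541547e-05]), 'eef_pos': array([ 0.1540066 , -0.50151613,  0.22612139]), 'ee_rot': array([-1.79921829e+02, -1.02388157e-02,  1.70644811e+01]), 'ft_force': array([-0.39420178, -0.2831711 , -0.32421545]), 'torque': array([ 0.01298198,  0.01673179, -0.05287275]), 'finger_force': 0.0, 'opening': 0.0918802805561727}
```

View pics/top1.png

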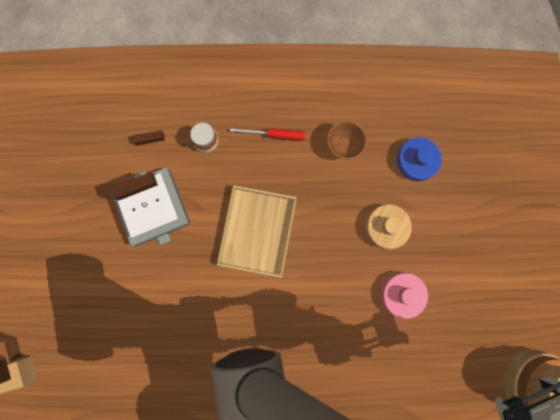

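View pics/side1.png

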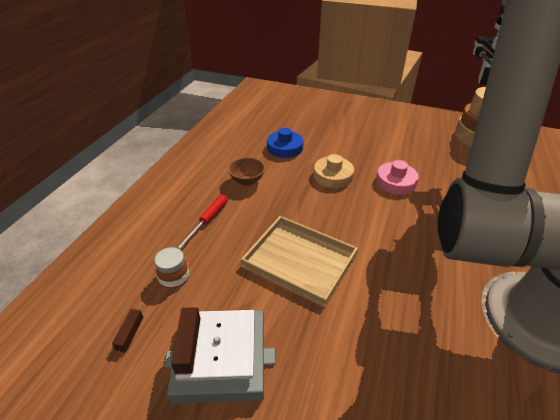

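The top view shows the pin at about (144,204), the offcut at (135,185), the tray at (257,231) and the pale blank at (390,226). The side view shows the pin at (217,341), the offcut at (187,340), the tray at (300,260) and the blank at (334,172). The smaller dark block, at top (147,138), is the look-alike.

```bash
python3 - <<'E'
from h import *
s=snap('top');im=s['pixels'];hsv=cv2.cvtColor(im,cv2.COLOR_RGB2HSV)
def comps(m,box,n):
    x0,y0,x1,y1=box;mm=np.zeros(m.shape,np.uint8);mm[y0:y1,x0:x1]=m[y0:y1,x0:x1]
    cs,_=cv2.findContours(mm,cv2.RETR_EXTERNAL,cv2.CHAIN_APPROX_NONE)
    c=max(cs,key=cv2.contourArea);print(n,cv2.contourArea(c),cv2.boundingRect(c));return c
V=hsv[...,2];S=hsv[...,1]
# offcut
c=comps((V<75).astype(np.uint8)&(S>90),(95,160,165,205),'off')
q=cv2.boxPoints(cv2.minAreaRect(c));print(q,onz(s,q,.094).round(4))
# platen white
c=comps(((S<60)&(V>150)).astype(np.uint8),(100,160,200,250),'plat')
q=cv2.boxPoints(cv2.minAreaRect(c));print(q,onz(s,q,.06).round(4))
print('pin',onz(s,[[144,204]],.069))
print('tray',onz(s,[[235,187],[296,195],[283,276],[218,265]],.025).round(4))
print('px blank',hsv[226,375],'bg',hsv[226,350],hsv[250,420])
c=comps(((hsv[...,0]>12)&(V>150)).astype(np.uint8),(360,195,425,258),'blank')
(x,y),r=cv2.minEnclosingCircle(c);e=cv2.fitEllipse(c);print(x,y,r,e,onz(s,[e[0]],.02),onz(s,[[392,225]],.06))
crop=np.hstack([cv2.resize(im[160:250,95:195],None,fx=4,fy=4,interpolation=2),cv2.resize(im[185:275,350:440],None,fx=4,fy=4,interpolation=2)])
cv2.imwrite('pics/c1.png',crop[...,::-1])
E
```

```text
off 70.5 (115, 175, 41, 24)
[[115.00001  197.99998 ]
 [152.00002  174.99998 ]
 [156.87146  182.83665 ]
 [119.871445 205.83665 ]] [[0.5666 0.3415 0.094 ]
 [0.6191 0.257  0.094 ]
 [0.6006 0.2452 0.094 ]
 [0.5484 0.3295 0.094 ]]
plat 2425.5 (118, 169, 63, 75)
[[109.96449 191.5148 ]
 [165.3491  168.43787]
 [187.18343 220.84024]
 [131.79881 243.91718]] [[0.5877 0.3681 0.06  ]
 [0.642  0.2356 0.06  ]
 [0.5158 0.1812 0.06  ]
 [0.4627 0.3113 0.06  ]]
pin [[0.55548701 0.28170065 0.069     ]]
tray [[ 0.6016  0.0719  0.025 ]
 [ 0.5804 -0.0779  0.025 ]
 [ 0.3835 -0.0432  0.025 ]
 [ 0.4116  0.113   0.025 ]]
px blank [ 16 128 134] bg [ 13 161 157] [ 13 156 154]
blank 2630.0 (360, 195, 65, 56)
392.0 223.5 40.91769790649414 ((397.26776123046875, 221.4781494140625), (56.74268341064453, 69.92991638183594), 105.9898910522461) [[ 0.51267163 -0.32985557  0.02      ]] [[ 0.50088325 -0.30329411  0.06      ]]
```

View pics/c1.png

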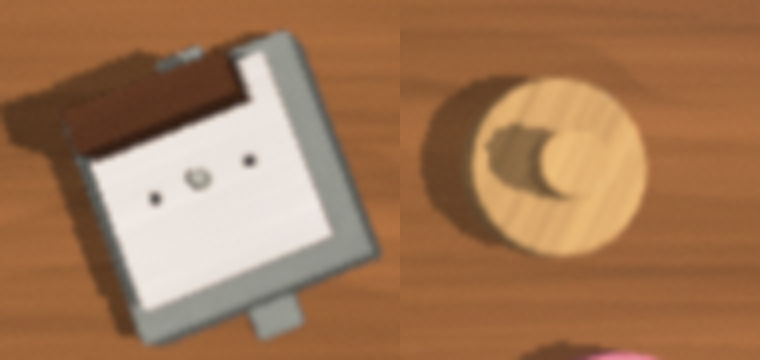

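The crop shows the offcut's top face at roughly (65,118)-(238,58)-(245,88)-(75,148), with the pin at (198,178). The blank's disc is centred near (560,167) and its spigot top near (580,163).

```bash
cat >> h.py <<'E'
def shift(target,yaw=None):
    from scipy.spatial.transform import Rotation as Ro
    st=monitor.get_state();R=Ro.from_euler('xyz',st['ee_rot'],degrees=True).as_matrix()
    d=R.T@(np.array(target)-st['eef_pos'])*100
    t=None if yaw is None else ((st['ee_rot'][2]-yaw+90)%180)-90
    print('t',round(st['time'],2),'pos',st['eef_pos'].round(4),'rot',st['ee_rot'].round(2),'F',st['ft_force'].round(1),'open',round(st['opening'],4),'| shift cm',d.round(2),'turn',t)
E
python3 - <<'E'
from h import *
s=snap('top')
cr=lambda x,y:[95+x/4,160+y/4]
P=onz(s,[cr(65,118),cr(238,58),cr(245,88),cr(75,148)],.094);c=P.mean(0)
d=P[1]-P[0]+P[2]-P[3];yaw=np.degrees(np.arctan2(d[1],d[0]));print(c,yaw,P.round(3))
pin=onz(s,[cr(198,178)],.069)[0];print('pin',pin,'off rel',c-pin)
print('blank disc',onz(s,[[390,226.7]],.027),'spig',onz(s,[[394.5,225.7]],.06))
shift([.42,-.2,.30],yaw)
shift([c[0],c[1],.25],yaw)
E
```

```text
[0.59453217 0.29839477 0.094     ] -71.18832317851304 [[0.586 0.351 0.094]
 [0.62  0.251 0.094]
 [0.603 0.247 0.094]
 [0.569 0.345 0.094]]
pin [0.55429215 0.28048031 0.069     ] off rel [0.04024003 0.01791446 0.025     ]
blank disc [[ 0.49934956 -0.308602    0.027     ]] spig [[ 0.49913922 -0.30930827  0.06      ]]
t 0.2 pos [ 0.154  -0.5017  0.2263] rot [-1.7995e+02 -1.0000e-02  1.7060e+01] F [ 0.3 -1.2 -0.8] open 0.0918 | shift cm [ 34.28 -21.04  -7.34] turn 88.25090836879977
t 0.2 pos [ 0.154  -0.5017  0.2263] rot [-1.7995e+02 -1.0000e-02  1.7060e+01] F [ 0.3 -1.2 -0.8] open 0.0918 | shift cm [ 65.59 -63.56  -2.3 ] turn 88.25090836879977
```

Request:
send_rows:
  moves:
    - [[0.3,4,-2,-1,-6],[0.3,8,-5,-2,-12],[0.3,12,-7,-4,-18],[0.3,16,-10,-5,-24],[0.3,20,-12,-6,-30],[0.3,24,-15,-7,-36],[0.3,27.5,-17,-7,-42],[0.3,31,-19,-7,-48],[0.3,34,-21,-7,-54],[0.3,34,-21,-7,-60]]

```text
time: 1.03
eef_pos: [0.4188, -0.1989, 0.297]
ee_rot: [180.0, -0.0, 77.4]
ft_force: [1.3, 0.1, 0.2]
opening: 0.0643
finger_force: 0.0
```

```bash
python3 - <<'E'
from h import *
shift([.59,.27,.27],108.8)
E
```

```text
t 1.03 pos [ 0.4188 -0.1989  0.297 ] rot [ 1.7995e+02 -1.0000e-02  7.7420e+01] F [1.3 0.1 0.2] open 0.0643 | shift cm [49.49  6.49  2.72] turn -31.3843655892492
```

Request:
send_rows:
  moves:
    - [[0.3,4,0.5,0,-4],[0.3,8,1,0,-8],[0.3,12,1.5,0,-12],[0.3,16,2,0,-16],[0.3,20,2.6,0,-20],[0.3,24,3,0,-24],[0.3,28,3.7,0,-28],[0.3,32,4.2,0,-31],[0.3,36,4.7,0,-31],[0.3,40,5,0,-31]]

```text
time: 1.87
eef_pos: [0.5561, 0.1793, 0.2964]
ee_rot: [-180.0, 0.0, 108.1]
ft_force: [0.7, -0.6, 1.0]
opening: 0.0643
finger_force: 0.0
```

Request:
send_rows:
  moves:
    - [[0.3,3,-0.5,0,0],[0.3,6,-1,0.5,0],[0.3,8,-2,1,0],[0.3,8,-2,1,0],[0.3,8,-2,1,0]]

```text
time: 2.28
eef_pos: [0.5112, 0.2479, 0.2864]
ee_rot: [-180.0, 0.0, 108.2]
ft_force: [-0.4, -0.2, -0.7]
opening: 0.0642
finger_force: 0.0
```

```bash
python3 - <<'E'
from h import *
shift([.595,.298,.15],108.8)
s=snap('wrist','w1.png'); print(proj(s,[[.5945,.2984,.094],[.5543,.2805,.069]]))
E
```

```text
t 2.28 pos [0.5112 0.2479 0.2864] rot [-1.7995e+02  2.0000e-02  1.0820e+02] F [-0.4 -0.2 -0.7] open 0.0642 | shift cm [ 2.14  9.53 13.63] turn -0.602720066069864
[[366.8604221  159.91834178]
 [320.80522115 160.43148177]]
```

View pics/w1.png

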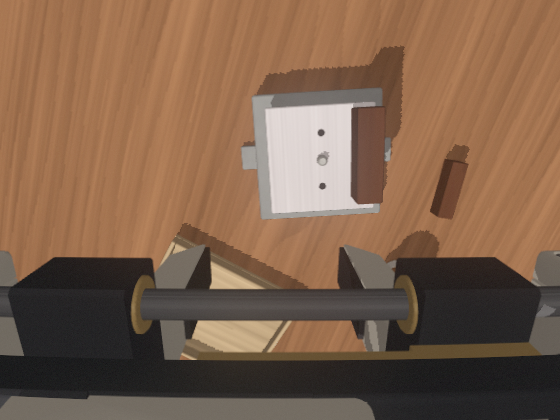

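The wrist view shows the pin at (322,158) and the offcut spanning about (352..385, 107..203), slightly tilted. Both agree with the projections to within a few pixels.

```bash
python3 - <<'E'
from h import *
s=snap('wrist');h=cv2.cvtColor(s['pixels'],cv2.COLOR_RGB2HSV)
m=((h[...,2]<95)&(h[...,1]>100)).astype(np.uint8)
m2=np.zeros_like(m);m2[102:208,345:388]=m[102:208,345:388]
m2=cv2.morphologyEx(m2,cv2.MORPH_OPEN,np.ones((3,3)))
L=[];Rr=[]
for v in range(115,198,4):
    c=np.flatnonzero(m2[v]);L.append([c[0]-.5,v]);Rr.append([c[-1]+.5,v])
print(L[::5],Rr[::5])
l=onz(s,L,.06);r=onz(s,Rr,.094)
for e in (l,r):
    f=cv2.fitLine(e[:,:2].astype(np.float32),cv2.DIST_HUBER,0,.01,.01).ravel();print('dir',np.degrees(np.arctan2(f[1],f[0])),f)
ys=np.flatnonzero(m2[:,365:380].sum(1)>8);print(ys[[0,-1]])
e=onz(s,[[372,ys[0]-.5],[368,ys[-1]+.5]],.094);print(e, e.mean(0))
pin=onz(s,[[322,158]],.069)[0];n=np.array([np.sin(np.radians(108.8)),-np.cos(np.radians(108.8))])
print('pin',pin,'perp dist l,r', (l.mean(0)-pin)[:2]@n,(r.mean(0)-pin)[:2]@n)
E
```

```text
Traceback (most recent call last):
IndexError: index 0 is out of bounds for axis 0 with size 0
```

```bash
python3 - <<'E'
from h import *
s=snap('wrist');im=s['pixels'];h=cv2.cvtColor(im,cv2.COLOR_RGB2HSV)
print([tuple(map(int,im[155,x])) for x in range(344,394,2)])
print([tuple(map(int,im[y,372])) for y in list(range(98,116,2))+list(range(194,212,2))])
E
```

```text
[(223, 213, 210), (222, 212, 209), (222, 213, 210), (141, 125, 121), (94, 72, 66), (91, 72, 64), (99, 75, 67), (115, 83, 71), (114, 82, 69), (114, 81, 68), (113, 80, 66), (113, 79, 66), (112, 78, 65), (112, 78, 64), (115, 79, 64), (115, 81, 63), (114, 78, 63), (116, 80, 65), (117, 80, 63), (107, 76, 62), (110, 103, 100), (161, 157, 152), (159, 155, 148), (170, 122, 87), (170, 122, 88)]
[(112, 107, 103), (160, 151, 148), (162, 152, 150), (114, 100, 94), (103, 69, 56), (110, 75, 59), (109, 73, 58), (111, 76, 61), (111, 74, 61), (114, 76, 61), (117, 79, 65), (115, 77, 61), (115, 78, 60), (198, 188, 185), (184, 176, 173), (159, 156, 151), (158, 156, 150), (156, 152, 147)]
```

```bash
cat > o.py <<'E'
from h import *
s=snap('wrist');im=s['pixels'].astype(int)
m=((im[...,0]<135)&(im[...,0]-im[...,2]>20)).astype(np.uint8)
m2=np.zeros_like(m);m2[102:210,345:388]=m[102:210,345:388]
m2=cv2.morphologyEx(m2,cv2.MORPH_OPEN,np.ones((3,3)))
L=[];Rr=[]
for v in range(115,198,4):
    c=np.flatnonzero(m2[v]);L.append([c[0]-.5,v]);Rr.append([c[-1]+.5,v])
print(L[::5],Rr[::5])
l=onz(s,L,.06);r=onz(s,Rr,.094)
for e in (l,r):
    f=cv2.fitLine(e[:,:2].astype(np.float32),cv2.DIST_HUBER,0,.01,.01).ravel();print('dir',np.degrees(np.arctan2(f[1],f[0])),f)
ys=np.flatnonzero(m2[:,365:380].sum(1)>8);print(ys[[0,-1]])
e=onz(s,[[372,ys[0]-.5],[368,ys[-1]+.5]],.094);print(e, e.mean(0))
pin=onz(s,[[322,158]],.069)[0];n=np.array([np.sin(np.radians(108.8)),-np.cos(np.radians(108.8))])
print('pin',pin,'perp dist l,r', (l.mean(0)-pin)[:2]@n,(r.mean(0)-pin)[:2]@n)
E
python3 o.py
```

```text
[[np.float64(349.5), 115], [np.float64(350.5), 135], [np.float64(349.5), 155], [np.float64(349.5), 175], [np.float64(350.5), 195]] [[np.float64(387.5), 115], [np.float64(387.5), 135], [np.float64(382.5), 155], [np.float64(385.5), 175], [np.float64(381.5), 195]]
dir -68.99497 [ 0.35844988 -0.933549    0.5874101   0.29112977]
dir -70.316216 [ 0.33682877 -0.94156593  0.6137515   0.30495292]
[104 200]
[[0.58045104 0.34989057 0.094     ]
 [0.61406364 0.25692173 0.094     ]] [0.59725734 0.30340615 0.094     ]
pin [0.55655733 0.2816809  0.069     ] perp dist l,r 0.03236765302100482 0.060912238839187414
```

```bash
python3 - <<'E'
from h import *
shift([.598,.3025,.074],110)
E
```

```text
t 2.48 pos [0.5127 0.2462 0.2869] rot [1.7997e+02 2.0000e-02 1.0798e+02] F [ 0.6 -0.3  0.5] open 0.0642 | shift cm [ 2.73  9.84 21.29] turn -2.0197123517133946
```

Request:
send_rows:
  moves:
    - [[0.5,1,4,2,-2],[0.5,2,8,4,-2],[0.5,2.7,9.8,7,-2],[0.5,2.7,9.8,11,-2],[0.5,2.7,9.8,14,-2],[0.5,2.7,9.8,17,-2],[0.5,2.7,9.8,17,-2],[0.5,2.7,9.8,17,-2]]

```text
time: 3.15
eef_pos: [0.5967, 0.302, 0.1156]
ee_rot: [-179.8, 0.0, 110.0]
ft_force: [-0.0, 0.3, 0.4]
opening: 0.0459
finger_force: 0.0
```

```bash
python3 - <<'E'
from h import *
shift([.598,.3025,.074],110)
E
```

```text
t 3.15 pos [0.5967 0.302  0.1156] rot [-1.7981e+02  1.0000e-02  1.0998e+02] F [-0.   0.3  0.4] open 0.0459 | shift cm [0.   0.16 4.16] turn -0.016082629367019763
```

Request:
send_rows:
  moves:
    - [[0.5,0,0.1,2,0],[0.5,0,0.1,4,0],[0.5,0,0.1,4.1,0],[0.75,0,0.1,4.1,0],[0.9,0,0.1,4.1,0],[0.9,0,0.1,4.1,0],[0.9,0,0.1,4.1,0],[0.9,0,0.1,4.1,0]]
  grip_force: 20

```text
time: 3.82
eef_pos: [0.5988, 0.3038, 0.078]
ee_rot: [179.8, 0.0, 110.1]
ft_force: [-0.5, -1.4, 5.8]
opening: 0.0277
finger_force: 20.0
```

Request:
send_rows:
  moves:
    - [[0.9,0,0,-2,0],[0.9,0,0,-4,0],[0.9,0,0,-7,0],[0.9,0,0,-9,0],[0.9,0,0,-9,0]]

```text
time: 4.23
eef_pos: [0.6001, 0.3045, 0.172]
ee_rot: [179.4, -0.0, 110.1]
ft_force: [0.9, 0.5, 0.7]
opening: 0.0277
finger_force: 20.0
```

```bash
python3 - <<'E'
from h import *
P=np.array([[ 0.6016,0.0719],[0.5804,-0.0779],[0.3835,-0.0432],[0.4116,0.113]])
c=P.mean(0);v=P[0]-P[3];print(c,np.degrees(np.arctan2(v[1],v[0])),np.degrees(np.arctan2(*(P[1]-P[2])[::-1])))
shift([*c,.12],170)
E
```

```text
[0.494275 0.01595 ] -12.205918942842297 -9.994699213045443
t 4.23 pos [0.6001 0.3045 0.172 ] rot [179.42  -0.   110.07] F [0.9 0.5 0.7] open 0.0277 | shift cm [-23.47 -19.89   5.  ] turn -59.93286270449386
```

Request:
send_rows:
  moves:
    - [[0.9,-3,-2.5,0,3],[0.9,-6,-5,0,6],[0.9,-9,-7.5,0,10],[0.9,-12,-10,0,15],[0.9,-15,-12.5,0,20],[0.9,-18,-15,0,25],[0.9,-21,-17.5,0,30],[0.9,-23.5,-19.9,3,30],[0.9,-23.5,-19.9,7,30],[0.9,-23.5,-19.9,9,30]]

```text
time: 5.07
eef_pos: [0.489, 0.0127, 0.0731]
ee_rot: [-179.8, 0.0, 79.9]
ft_force: [-0.8, 1.1, -0.4]
opening: 0.0279
finger_force: 20.0
```

```bash
python3 - <<'E'
from h import *
shift([.494,.016,.026],80)
E
```

```text
t 5.07 pos [0.489  0.0127 0.0731] rot [-1.7983e+02  3.0000e-02  7.9870e+01] F [-0.8  1.1 -0.4] open 0.0279 | shift cm [0.42 0.45 4.71] turn -0.13011160689630685
```

Request:
send_rows:
  moves:
    - [[0.9,0,0,2,0],[0.9,0,0,3.5,0],[0.9,0,0,4.3,0],[0.9,0,0,4.6,0],[0.9,0,0,4.6,0],[0.9,0,0,4.6,0]]

```text
time: 5.57
eef_pos: [0.4919, 0.0146, 0.0303]
ee_rot: [179.9, 0.0, 80.1]
ft_force: [0.3, 0.7, -0.2]
opening: 0.028
finger_force: 20.0
```

```bash
python3 - <<'E'
from h import *
shift([.494,.016,.026],80)
E
```

```text
t 5.57 pos [0.4919 0.0146 0.0303] rot [179.94   0.    80.08] F [ 0.3  0.7 -0.2] open 0.028 | shift cm [0.18 0.18 0.43] turn 0.07763503024166596
```

Request:
send_rows:
  moves:
    - [[0.9,0,0,0.2,0],[0.9,0,0,0.4,0],[0.9,0,0,0.4,0]]

```text
time: 5.82
eef_pos: [0.4916, 0.0145, 0.026]
ee_rot: [180.0, 0.0, 80.1]
ft_force: [-0.4, 0.1, -0.5]
opening: 0.0277
finger_force: 20.0
```

Request:
send_rows:
  moves:
    - [[0.6,0,0,0,0],[0.4,0,0,0,0],[0.3,0,0,0,0],[0.3,0,0,-3,0],[0.3,0,0,-7,0],[0.3,0,0,-11,0],[0.0,0,0,-13,0]]

```text
time: 6.4
eef_pos: [0.493, 0.0144, 0.1601]
ee_rot: [179.7, -0.0, 80.1]
ft_force: [1.1, 0.4, 0.9]
opening: 0.067
finger_force: 0.0
```

```bash
python3 - <<'E'
from h import *
shift([.50,-.22,.2],80)
E
```

```text
t 6.4 pos [0.493  0.0144 0.1601] rot [ 1.7966e+02 -1.0000e-02  8.0070e+01] F [1.1 0.4 0.9] open 0.067 | shift cm [-22.96   4.76  -3.97] turn 0.06587973320894491
```

Request:
send_rows:
  moves:
    - [[0,-4,0.5,-2,0],[0,-8,1,-4,0],[0,-12,2,-6,0],[0,-16,3,-8,0],[0,-20,4,-10,0],[0,-24,4.7,-12,0],[0,-28,5.5,-12,0],[0,-31.5,6.2,-12,0],[0,-31.5,6.2,-12,0],[0,-31.5,6.2,-12,0]]

```text
time: 7.23
eef_pos: [0.4974, -0.3099, 0.2751]
ee_rot: [-180.0, 0.0, 79.8]
ft_force: [0.7, 1.0, -1.0]
opening: 0.0922
finger_force: 0.0
```

```bash
python3 - <<'E'
from h import *
snap('top','top2.png')
s=snap('wrist','w2.png'); print(proj(s,[[.499,-.309,.06],[.499,-.309,.03]]))
shift([.499,-.309,.1],80)
E
```

```text
[[274.74698246 178.22016222]
 [274.68549072 173.1593871 ]]
t 7.33 pos [ 0.4978 -0.306   0.2751] rot [-1.7993e+02 -7.0000e-02  8.0010e+01] F [0.4 0.1 0.6] open 0.0921 | shift cm [-0.29  0.19 17.51] turn 0.00556302373986739
```

View pics/w2.png

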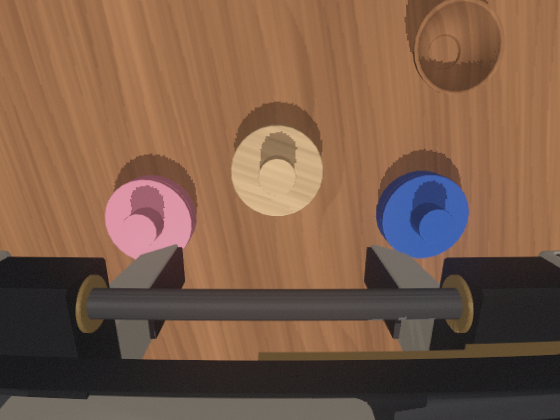

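View pics/top2.png

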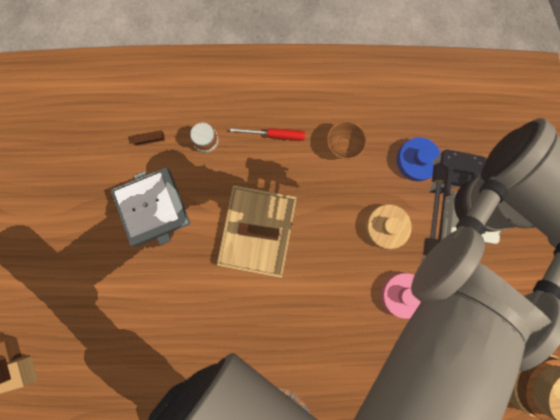

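The wrist view shows the spigot's top at about (277,178), within 2-3 px of the prediction. The top view shows the offcut lying in the tray at (259,232) and the platen clear.

Request:
send_rows:
  moves:
    - [[0,-0.2,0.4,4,0],[0,-0.3,0.4,8,0],[0,-0.3,0.4,12,0],[0,-0.3,0.4,16,0],[0,-0.3,0.4,20,0],[0,-0.3,0.4,22,0],[0,-0.3,0.4,22,0],[0,-0.3,0.4,22,0]]
  grip_force: 5

```text
time: 8.0
eef_pos: [0.5015, -0.3082, 0.0556]
ee_rot: [-179.9, -0.1, 80.2]
ft_force: [0.8, -0.8, 0.3]
opening: 0.0917
finger_force: 0.0
```

```bash
python3 - <<'E'
from h import *
shift([.5013,-.3093,.036],80)
E
```

```text
t 8.0 pos [ 0.5015 -0.3082  0.0556] rot [-1.799e+02 -7.000e-02  8.016e+01] F [ 0.8 -0.8  0.3] open 0.0917 | shift cm [-0.11 -0.    1.96] turn 0.16478775581572336
```

Request:
send_rows:
  moves:
    - [[0,-0.1,0,1,0],[0,-0.1,0,1.8,0],[0.4,-0.1,0,1.8,0],[0.5,-0.1,0,1.8,0],[0.55,-0.1,0,1.8,0],[0.6,-0.1,0,1.8,0],[0.6,-0.1,0,1.8,0],[0.4,-0.1,0,1.8,0],[0.2,-0.1,0,1.8,0],[0.1,-0.1,0,1.8,0]]

```text
time: 8.83
eef_pos: [0.5013, -0.3112, 0.0378]
ee_rot: [180.0, 0.0, 80.1]
ft_force: [0.9, -0.1, 0.5]
opening: 0.0662
finger_force: 0.0
```

Request:
send_rows:
  moves:
    - [[0.1,0,0,0,-7],[0.1,0,0,0,-14],[0.1,0,0,0,-21],[0.1,0,0,0,-28],[0.1,0,0,0,-35],[0.1,0,0,0,-42],[0.1,0,0,0,-49],[0.1,0,0,0,-56],[0.1,0,0,0,-63],[0.1,0,0,0,-70]]

```text
time: 9.67
eef_pos: [0.5014, -0.3111, 0.0377]
ee_rot: [-180.0, 0.0, 150.4]
ft_force: [0.1, 0.9, 0.8]
opening: 0.0829
finger_force: 0.0
```

Request:
send_rows:
  moves:
    - [[0.1,0,0,0,-7],[0.1,0,0,0,-14],[0.1,0,0,0,-20],[0.1,0,0,0,-20],[0.4,0,0,0,-20],[0.5,0,0,0,-20],[0.6,0,0,0,-20],[0.6,0,0,0,-20],[0.6,0,0,0,-20],[0.6,0,0,0,-20]]

```text
time: 10.5
eef_pos: [0.5013, -0.311, 0.0377]
ee_rot: [180.0, -0.0, 170.0]
ft_force: [-0.5, 2.2, -0.2]
opening: 0.0473
finger_force: 0.5
```

Request:
send_rows:
  moves:
    - [[0.7,0,0,0,0],[0.7,0,0,0,0],[0.7,0,0,0,0],[0.7,0,0,0,0],[0.7,0,0,0,0]]

```text
time: 10.92
eef_pos: [0.5013, -0.311, 0.0377]
ee_rot: [180.0, -0.0, 170.1]
ft_force: [0.1, 1.0, 0.8]
opening: 0.0421
finger_force: 5.0
```

Request:
send_rows:
  moves:
    - [[0.2,0,0,0,0],[0.2,0,0,0,0],[0.2,0,0,0,0],[0.2,0,0,0,7],[0.2,0,0,0,14],[0.2,0,0,0,21],[0.2,0,0,0,28],[0.2,0,0,0,35],[0.2,0,0,0,42],[0.2,0,0,0,49]]

```text
time: 11.75
eef_pos: [0.5013, -0.3113, 0.0378]
ee_rot: [-180.0, 0.0, 120.7]
ft_force: [0.1, -0.1, 0.7]
opening: 0.0734
finger_force: 0.0
```

Request:
send_rows:
  moves:
    - [[0.2,0,0,0,7],[0.2,0,0,0,14],[0.2,0,0,0,21],[0.2,0,0,0,28],[0.2,0,0,0,35],[0.2,0,0,0,41],[0.2,0,0,0,41],[0.7,0,0,0,41],[0.7,0,0,0,41],[0.7,0,0,0,41]]

```text
time: 12.58
eef_pos: [0.5014, -0.3112, 0.0377]
ee_rot: [180.0, 0.0, 80.2]
ft_force: [1.3, 0.2, 0.5]
opening: 0.058
finger_force: 0.0
```

Request:
send_rows:
  moves:
    - [[0.7,0,0,0,0],[0.7,0,0,0,0],[0.7,0,0,0,0],[0.7,0,0,0,0],[0.7,0,0,0,0],[0.7,0,0,0,0]]

```text
time: 13.08
eef_pos: [0.5012, -0.3111, 0.0377]
ee_rot: [-180.0, -0.0, 80.1]
ft_force: [-0.8, 0.0, -0.3]
opening: 0.0417
finger_force: 5.0
```

Request:
send_rows:
  moves:
    - [[0.3,0,0,0,0],[0.1,0,0,0,0],[0,0,0,-1,0],[0,0,0,-5,0],[0,0,0,-9,0],[0,0,0,-13,0],[0,0,0,-17,0],[0,0,0,-20,0],[0,0,0,-20,0],[0,0,0,-20,0]]

```text
time: 13.92
eef_pos: [0.502, -0.3115, 0.2406]
ee_rot: [179.7, 0.2, 80.1]
ft_force: [-0.7, -0.9, -1.2]
opening: 0.0916
finger_force: 0.0
```

Request:
send_rows:
  moves:
    - [[0,0,0,0,0],[0,0,0,0,0]]

```text
time: 14.08
eef_pos: [0.5007, -0.3106, 0.2362]
ee_rot: [-179.9, -0.1, 80.1]
ft_force: [-0.1, 0.0, 0.2]
opening: 0.0918
finger_force: 0.0
```

```bash
cat > b.py <<'E'
from h import *
st=monitor.get_state();s=snap('wrist','w3.png');im=s['pixels'].astype(int)
print(st['eef_pos'],st['ee_rot'])
T=np.array([.5013,-.3111]);q=proj(s,[[*T,.03]])[0];print(q, im[int(q[1]),int(q[0])-40:int(q[0])-70:-2].tolist())
h=cv2.cvtColor(s['pixels'],cv2.COLOR_RGB2LAB)
g=cv2.medianBlur(h[...,0],5)
x0,y0=int(q[0])-70,int(q[1])-70
sub=s['pixels'][y0:y0+140,x0:x0+140]
t,m=cv2.threshold(cv2.medianBlur(np.ascontiguousarray(sub[...,1]),5),0,255,cv2.THRESH_OTSU)
c=max(cv2.findContours(m,0,1)[0],key=cv2.contourArea);hu=cv2.convexHull(c)
f=np.zeros_like(m);cv2.fillPoly(f,[hu],255);c=max(cv2.findContours(f,0,1)[0],key=cv2.contourArea)[:,0,:]+[x0,y0]
k=c[c[:,1]>q[1]-15]
P=onz(s,k,.03)
A=np.c_[2*P[:,:2],np.ones(len(P))];b=(P[:,:2]**2).sum(1);z=np.linalg.lstsq(A,b,rcond=None)[0]
print('centre',z[:2],'r',np.sqrt(z[2]+z[:2]@z[:2]),'err world mm',(z[:2]-T)*1000)
r=np.linalg.norm(P[:,:2]-z[:2],axis=1);print('r spread',r.std())
a=np.radians(st['ee_rot'][2]);X=np.array([np.cos(a),np.sin(a)]);Y=np.array([np.sin(a),-np.cos(a)])
print('bias tool x,y mm',(z[:2]-T)@X*1000,(z[:2]-T)@Y*1000)
E
python3 b.py
```

```text
[ 0.50069193 -0.3105509   0.23624201] [-1.79850427e+02 -8.11591375e-02  8.00622639e+01]
[274.18122801 179.24561988] [[210, 177, 136], [210, 177, 137], [207, 174, 133], [203, 172, 130], [199, 166, 126], [156, 113, 80], [151, 108, 77], [151, 107, 74], [147, 104, 72], [150, 105, 73], [153, 109, 74], [159, 113, 79], [162, 116, 80], [161, 114, 79], [163, 116, 80]]
centre [ 0.50211837 -0.3124494 ] r 0.053932700186088825 err world mm [ 0.81836553 -1.34939704]
r spread 0.0003790296760689238
bias tool x,y mm -1.1879187391313397 1.0389627430063755
```

Request:
send_rows:
  moves:
    - [[0,4,-0.3,0,0],[0,8,-0.6,0,0],[0,12,-1,0,0],[0,16,-1.3,0,0],[0,20,-1.6,0,0],[0,24,-2,0,0],[0,28,-2.3,0,0],[0,32,-2.6,0,0],[0,36,-3,0,0],[0,40,-3.3,0,0]]

```text
time: 14.97
eef_pos: [0.5371, 0.0906, 0.2365]
ee_rot: [-179.9, 0.0, 80.1]
ft_force: [0.5, -0.2, -0.4]
opening: 0.0919
finger_force: 0.0
```

Request:
send_rows:
  moves:
    - [[0,4,-0.3,0,0],[0,8,-0.6,0,0],[0,12,-1,0,0],[0,16,-1.3,-0.5,0],[0,18.5,-1.6,-0.8,0],[0,18.5,-1.6,-0.8,0],[0,18.5,-1.6,-0.8,0],[0,18.5,-1.6,-0.8,0],[0,18.5,-1.6,-0.8,0]]

```text
time: 15.72
eef_pos: [0.554, 0.2722, 0.245]
ee_rot: [-179.9, 0.1, 80.0]
ft_force: [0.4, -0.3, 0.4]
opening: 0.0921
finger_force: 0.0
```

```bash
python3 - <<'E'
from h import *
st=monitor.get_state();s=snap('wrist');print(st['eef_pos'],st['ee_rot'],st['dq'].round(2))
q=proj(s,[[.5560,.2815,.069]])[0];print(q)
x,y=q.astype(int)
sub=s['pixels'][y-60:y+60,x-60:x+60];np.save('pin.npy',sub);print(x-60,y-60)
cv2.imwrite('pics/pin.png',cv2.resize(sub,None,fx=5,fy=5,interpolation=2)[...,::-1])
E
```

```text
[0.55396069 0.27215482 0.24498469] [-1.79931613e+02  6.81867421e-02  7.99777768e+01] [-0.45 -0.41 -0.21  0.04  0.05  0.11]
[273.59993926 175.02579221]
213 115
```

View pics/pin.png

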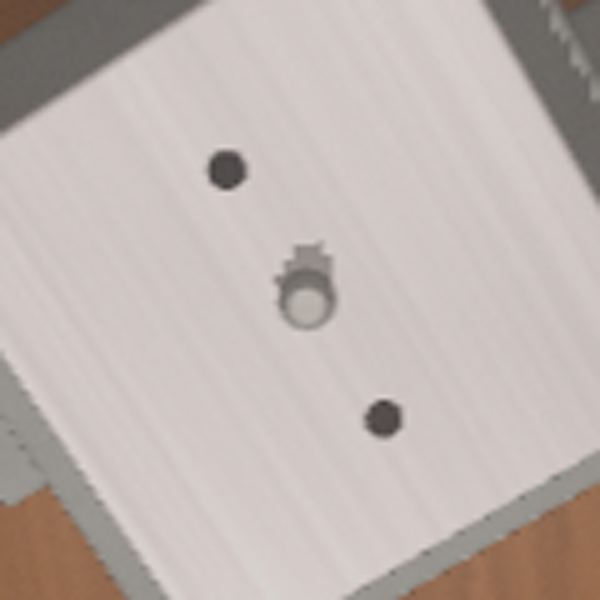

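The crop shows the pin's flat tip centred at (306,306), and the two holes at (227,169) and (384,418).

```bash
python3 - <<'E'
from h import *
s=snap('wrist');f=lambda x,y:[213+(x+.5)/5-.5,115+(y+.5)/5-.5]
st=monitor.get_state()
a=np.radians(80);X=np.array([np.cos(a),np.sin(a)]);Y=np.array([np.sin(a),-np.cos(a)])
b=-.0012*X+.0010*Y
p=onz(s,[f(306,306)],.069)[0][:2];m=onz(s,[f(305.5,293.5)],.06)[0][:2]
print(p,m,'corrected',p-b,m-b,st['eef_pos'])
shift([.5013,-.3111,.236],80)
E
```

```text
[0.55627706 0.28062647] [0.5563143  0.28141397] corrected [0.55550063 0.28198189] [0.55553787 0.28276938] [0.55417508 0.27214876 0.2455064 ]
t 15.82 pos [0.5542 0.2721 0.2455] rot [-1.7998e+02  3.0000e-02  7.9950e+01] F [-0.5  0.   1. ] open 0.0921 | shift cm [-58.35   4.97   0.98] turn -0.046338770603213675
```

Request:
send_rows:
  moves:
    - [[0,-4,0.3,0,0],[0,-8,0.6,0,0],[0,-12,1,0,0],[0,-16,1.3,0,0],[0,-20,1.6,0,0],[0,-24,2,0,0],[0,-28,2.3,0,0],[0,-32,2.6,0,0],[0,-36,3,0,0],[0,-40,3.4,0,0]]

```text
time: 16.65
eef_pos: [0.5174, -0.129, 0.2461]
ee_rot: [180.0, 0.0, 80.0]
ft_force: [0.3, -0.0, -0.3]
opening: 0.0918
finger_force: 0.0
```

Request:
send_rows:
  moves:
    - [[0,-4,0.3,1,0],[0,-8,0.6,1,0],[0,-12,1,1,0],[0,-16,1.3,1,0],[0,-18.4,1.6,2,0],[0,-18.4,1.6,5,0],[0,-18.4,1.6,9,0],[0,-18.4,1.6,13,0],[0,-18.4,1.6,14,0],[0,-18.4,1.6,14,0]]

```text
time: 17.48
eef_pos: [0.5003, -0.3096, 0.103]
ee_rot: [-179.7, -0.2, 80.0]
ft_force: [-0.6, 1.2, 0.9]
opening: 0.0918
finger_force: 0.0
```

```bash
python3 - <<'E'
from h import *
shift([.5013,-.3111,.0377],80)
E
```

```text
t 17.48 pos [ 0.5003 -0.3096  0.103 ] rot [-179.66   -0.18   79.99] F [-0.6  1.2  0.9] open 0.0918 | shift cm [-0.15  0.16  6.53] turn -0.012389461628828258
```

Request:
send_rows:
  moves:
    - [[0,0,0,3,0],[0,0,0,5,0],[0.1,0,0,6.7,0],[0.1,0,0,6.7,0],[0.1,0,0,6.7,0],[0.1,0,0,6.7,0]]

```text
time: 17.98
eef_pos: [0.5038, -0.3115, 0.0414]
ee_rot: [179.8, 0.1, 80.1]
ft_force: [-0.2, 0.9, 0.9]
opening: 0.0828
finger_force: 0.0
```

```bash
python3 - <<'E'
from h import *
shift([.5013,-.3111,.0377],80)
E
```

```text
t 17.98 pos [ 0.5038 -0.3115  0.0414] rot [1.7979e+02 1.2000e-01 8.0060e+01] F [-0.2  0.9  0.9] open 0.0828 | shift cm [-0.01 -0.26  0.37] turn 0.05754361854540946
```

Request:
send_rows:
  moves:
    - [[0.3,0,-0.2,0.4,0],[0.4,0,-0.2,0.6,0],[0.6,0,-0.2,0.6,0],[0.7,0,-0.2,0.6,0],[0.7,0,-0.2,0.6,0],[0.7,0,-0.2,0.6,0],[0.7,0,-0.2,0.6,0],[0.7,0,-0.2,0.6,0],[0.7,0,-0.2,0.6,0],[0.7,0,-0.2,0.6,0]]
  grip_force: 40

```text
time: 18.82
eef_pos: [0.5007, -0.31, 0.0328]
ee_rot: [180.0, 0.0, 80.1]
ft_force: [0.6, 0.4, 0.9]
opening: 0.0412
finger_force: 40.0
```

```bash
python3 - <<'E'
from h import *
shift([.5013,-.3111,.0377],80)
E
```

```text
t 18.82 pos [ 0.5007 -0.31    0.0328] rot [1.7998e+02 1.0000e-02 8.0060e+01] F [0.6 0.4 0.9] open 0.0412 | shift cm [-0.09  0.08 -0.49] turn 0.06416242028991803
```

Request:
send_rows:
  moves:
    - [[0.7,0,0,-2,0],[0.7,0,0,-5,0],[0.7,0,0,-9,0],[0.7,0,0,-13,0],[0.7,4,-0.3,-14,0],[0.7,8,-0.6,-14,0],[0.7,12,-1,-14,0],[0.7,16,-1.3,-14,0],[0.7,20,-1.6,-14,0],[0.7,24,-2,-14,0]]

```text
time: 19.65
eef_pos: [0.5218, -0.0682, 0.1724]
ee_rot: [-180.0, 0.0, 80.0]
ft_force: [0.8, 0.4, -1.1]
opening: 0.0413
finger_force: 40.0
```

Request:
send_rows:
  moves:
    - [[0.7,4,-0.3,0,0],[0.7,8,-0.6,0,0],[0.7,12,-1,0,0],[0.7,16,-1.3,0,0],[0.7,20,-1.6,0,0],[0.7,24,-2,0,0],[0.7,28,-2.3,0,0],[0.7,32,-2.6,0,0],[0.7,34,-2.8,0,0],[0.7,34,-2.8,0,0]]

```text
time: 20.48
eef_pos: [0.5524, 0.2742, 0.1718]
ee_rot: [-179.9, -0.1, 80.3]
ft_force: [-0.8, -0.4, -2.6]
opening: 0.0412
finger_force: 40.0
```

```bash
python3 - <<'E'
from h import *
shift([.5557,.2832,.108],80)
E
```

```text
t 20.48 pos [0.5524 0.2742 0.1718] rot [-1.7994e+02 -6.0000e-02  8.0340e+01] F [-0.8 -0.4 -2.6] open 0.0412 | shift cm [0.94 0.18 6.38] turn 0.33598088717803876
```

Request:
send_rows:
  moves:
    - [[0.7,0.8,0.1,2,0],[0.7,0.8,0.1,4,0],[0.7,0.8,0.1,6,0],[0.7,0.8,0.1,6.3,0],[0.7,0.8,0.1,6.3,0],[0.7,0.8,0.1,6.3,0],[0.7,0.8,0.1,6.3,0]]

```text
time: 21.07
eef_pos: [0.5566, 0.2772, 0.1112]
ee_rot: [179.9, -0.1, 80.0]
ft_force: [-0.9, -0.2, -2.2]
opening: 0.0413
finger_force: 40.0
```

Request:
send_rows:
  moves:
    - [[0.7,0,0,0,0],[0.7,0,0,0,0]]

```text
time: 21.23
eef_pos: [0.5562, 0.2774, 0.1109]
ee_rot: [179.9, -0.0, 80.1]
ft_force: [0.1, -0.5, -1.8]
opening: 0.0416
finger_force: 40.0
```

```bash
python3 - <<'E'
from h import *
shift([.5557,.2832,.108],80)
E
```

```text
t 21.23 pos [0.5562 0.2774 0.1109] rot [ 1.799e+02 -5.000e-02  8.006e+01] F [ 0.1 -0.5 -1.8] open 0.0416 | shift cm [ 0.56 -0.15  0.29] turn 0.05588843691641898
```

Request:
send_rows:
  moves:
    - [[0.7,0.55,-0.15,0.2,0],[0.7,0.55,-0.15,0.2,0],[0.7,0.55,-0.15,0.2,0],[0.7,0.55,-0.15,0.2,0],[0.7,0.55,-0.15,0.2,0]]

```text
time: 21.65
eef_pos: [0.5552, 0.2831, 0.1077]
ee_rot: [180.0, 0.0, 80.1]
ft_force: [-0.1, 0.3, -1.3]
opening: 0.0413
finger_force: 40.0
```

```bash
python3 - <<'E'
from h import *
shift([.5557,.2832,.108],80)
E
```

```text
t 21.65 pos [0.5552 0.2831 0.1077] rot [1.800e+02 1.000e-02 8.007e+01] F [-0.1  0.3 -1.3] open 0.0413 | shift cm [ 0.02  0.05 -0.03] turn 0.06894924424403825
```

Request:
send_rows:
  moves:
    - [[0.7,0,0.05,0.2,0],[0.7,0,0.05,0.4,0],[0.7,0,0.05,0.6,0],[0.7,0,0.05,0.8,0],[0.7,0,0.05,0.9,0],[0.7,0,0.05,0.9,0]]

```text
time: 22.15
eef_pos: [0.5555, 0.2828, 0.0982]
ee_rot: [-180.0, 0.0, 80.1]
ft_force: [0.1, -0.5, -1.3]
opening: 0.0415
finger_force: 40.0
```

Request:
send_rows:
  moves:
    - [[0.7,0,0,0.1,0],[0.7,0,0,0.2,0],[0.7,0,0,0.3,0],[0.7,0,0,0.4,0],[0.7,0,0,0.45,0],[0.7,0,0,0.5,0],[0.7,0,0,0.5,0]]

```text
time: 22.73
eef_pos: [0.5556, 0.2829, 0.0936]
ee_rot: [-180.0, 0.0, 80.1]
ft_force: [0.4, -0.2, -1.7]
opening: 0.0414
finger_force: 40.0
```

Request:
send_rows:
  moves:
    - [[0.7,0,0,0.1,0],[0.7,0,0,0.2,0],[0.7,0,0,0.3,0],[0.7,0,0,0.4,0],[0.7,0,0,0.5,0],[0.7,0,0,0.6,0],[0.7,0,0,0.7,0],[0.7,0,0,0.8,0],[0.7,0,0,0.8,0]]

```text
time: 23.48
eef_pos: [0.5559, 0.283, 0.0869]
ee_rot: [179.9, -0.0, 80.1]
ft_force: [-2.7, -1.7, 8.5]
opening: 0.0411
finger_force: 40.0
```

Request:
send_rows:
  moves:
    - [[0.7,0,0,0.1,0],[0.7,0,0,0.2,0],[0.7,0,0,0.3,0],[0.7,0,0,0.3,0],[0.7,0,0,0.3,0]]

```text
time: 23.9
eef_pos: [0.5559, 0.283, 0.0848]
ee_rot: [179.9, -0.0, 80.1]
ft_force: [-4.1, -2.0, 12.4]
opening: 0.041
finger_force: 40.0
```

Request:
send_rows:
  moves:
    - [[0.7,0,-0.03,0.1,0],[0.7,0,-0.05,0.2,0],[0.7,0,-0.05,0.2,0],[0.7,0,-0.05,0.2,0]]

```text
time: 24.23
eef_pos: [0.5559, 0.2831, 0.0847]
ee_rot: [179.8, -0.1, 80.1]
ft_force: [-6.4, -4.7, 22.8]
opening: 0.0412
finger_force: 40.0
```

```bash
python3 - <<'E'
from h import *
s=snap('side');im=s['pixels'][270:410,120:320];cv2.imwrite('pics/fin.png',cv2.resize(im,None,fx=4,fy=4,interpolation=2)[...,::-1])
shift([.5557,.2832,.0848],80)
E
```

```text
t 24.28 pos [0.5559 0.2831 0.0847] rot [ 1.7982e+02 -8.0000e-02  8.0070e+01] F [-7.1 -4.6 24.2] open 0.0413 | shift cm [ 0.01 -0.02 -0.01] turn 0.06950999489974663
```

View pics/fin.png

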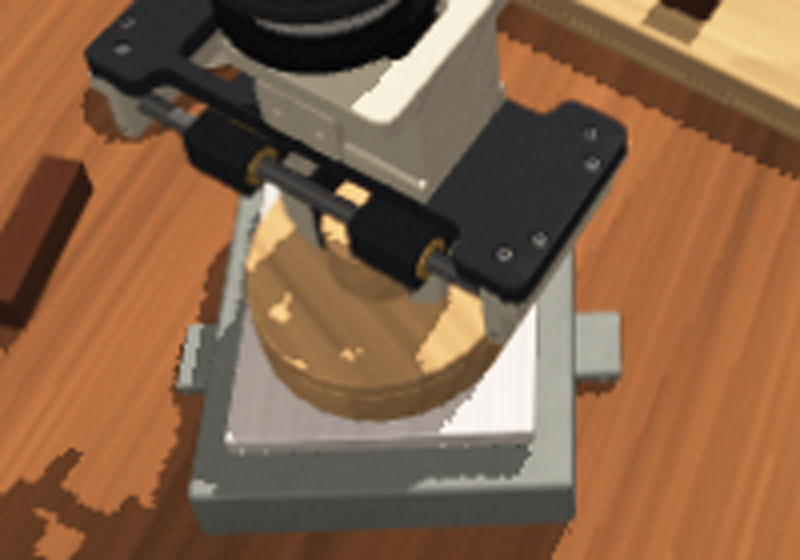

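The blank lies flat on the lowered platen. The force rose from 12 to 23 N with no further travel, so the platen is on its stop. I'll check that the hold stays steady.

Request:
send_rows:
  moves:
    - [[0.7,0,0,0,0],[0.7,0,0,0,0],[0.7,0,0,0,0],[0.7,0,0,0,0],[0.7,0,0,0,0],[0.7,0,0,0,0]]

```text
time: 24.78
eef_pos: [0.5559, 0.2831, 0.0847]
ee_rot: [179.8, -0.1, 80.1]
ft_force: [-6.8, -3.6, 23.4]
opening: 0.0412
finger_force: 40.0
```

```bash
python3 -c "
from station import arm
print(arm.job_done())"
```

```text
the job is handed in; nothing more can be done
None
```

The job is handed in: the offcut lies in the tray, and the arm is holding the blank over the pin with about 23 N, the platen on its stop; the jar, small bowl and screwdriver were not touched.

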